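Snap the windowed cover onto a loaded specimen carrier

TASK

Close the loaded specimen carrier for storage: set the white cover with the three windows, right way up, on the four studs of the aluminium carrier and press it down until all the studs have snapped in and it sits flush on the carrier at both ends. Leave the three mounted specimens in their pockets and let go of the closed carrier, standing level on the worktop.

Things in the scene. Friction and masses are not known exactly. Their poses are not given: they have to be found in the camera images.
- carrier: Loose aluminium specimen carrier on the worktop, about 0.6 kg with its load: a block 160 mm long (its x), 56 mm wide (its y), 35 mm high to its flat top, on rubber feet. Three round pockets in a row along x, at -40, 0 and +40 mm, each hold a 30 mm specimen below the top face; four steel studs stand on the top. Same turned half round. Origin: centre of the underside; z up.
- carrier_seat (a point): Centre of the carrier's top face, axes as the carrier's; the seated cover's underside rests here. Studs at x = +-70, y = +-18 mm: 9 mm thick, 13 mm tall, the last 4.5 mm tapered to a 4.4 mm tip. A spring ball sticks out 2.7 mm from each stud's outward (end) side, 6 mm above the top face.
- cover: Loose white plastic cover block, about 0.16 kg, lying right way up: 160 mm long (its x), 56 mm wide (its y), 22 mm thick, with three 24 mm windows along x at -40, 0, +40 mm and four through sockets at x = +-70, y = +-18 mm: a 10.6 mm bore, 4 mm deep, its mouth below flared by 1.8 mm; 15 mm wide above. Fits the carrier either way round. Origin: centre of the underside; z up.
- cover_mid (a point): Centre of the cover, half-way up (11 mm above its underside), axes as the cover's; grip across the 56 mm width. Let down on the studs it rests on the balls about 7 mm short of home; the push home is about 10 to 15 N in the middle, or half that over one end; then the balls spring out and hold it. Its top is then 57 mm above the worktop, the stud tips 9 mm below that.
- cover_end_a (a point): Underside of the cover on its centre line, 70 mm from the middle towards its own -x, between the two sockets of that end; the cover's top over this point is a good place to press.
- cover_end_b (a point): The same at its own +x end.
- mount_0_mid (a point): A loose mounted specimen, a resin disc 30 mm across and 21 mm high, in the carrier's pocket at x = -40 mm; the point is on its axis 11 mm above its underside.
- carrier_well_0 (a point): Point in the carrier on the axis of the pocket at x = -40 mm, 11 mm above the pocket's floor (22 mm above the worktop); pockets are 33 mm wide and 24 mm deep.
- mount_1_mid (a point): A loose mounted specimen, a resin disc 30 mm across and 22 mm high, in the carrier's pocket at x = 0 mm; the point is on its axis 11 mm above its underside.
- carrier_well_1 (a point): Point in the carrier on the axis of the pocket at x = 0 mm, 11 mm above the pocket's floor (22 mm above the worktop); pockets are 33 mm wide and 24 mm deep.
- mount_2_mid (a point): A loose mounted specimen, a resin disc 30 mm across and 23 mm high, in the carrier's pocket at x = 40 mm; the point is on its axis 11 mm above its underside.
- carrier_well_2 (a point): Point in the carrier on the axis of the pocket at x = 40 mm, 11 mm above the pocket's floor (22 mm above the worktop); pockets are 33 mm wide and 24 mm deep.
Mind the look-alikes: they are no part of the job. Leave any purple or red look-alike of the part that bears mount_1_mid alone.

How it is judged (in metres and radians):
At the end, for the whole second after the job is handed in: The cover lies right way up on the carrier, underside within 1.5 mm of its top at both ends, centred within 3 mm, turned under 0.04 rad (either way round); each specimen within 6 mm of its place; carrier level (0.05 rad) on the worktop (4 mm); both at rest (0.02 m/s) (z of each of cover_end_a, cover_end_b in the frame of carrier below 0.0365 m and z of cover_mid in the frame of carrier above 0.042 m and horizontal distance between cover_mid and carrier_seat below 0.003 m and angle between the x axis of cover_mid and the x axis of carrier, either way round below 0.04 rad and distance between mount_0_mid and carrier_well_0 below 0.006 m and distance between mount_1_mid and carrier_well_1 below 0.006 m and distance between mount_2_mid and carrier_well_2 below 0.006 m and angle between carrier's own z axis and vertical below 0.05 rad and height (world z) of carrier below 0.004 m and linear speed of each of cover, carrier below 0.02 m/s); the robot touches nothing.
It fails at once if the loaded carrier is tipped by more than 0.4 rad (angle between carrier's own z axis and vertical above 0.4 rad).
It also fails if it takes over 56 s, if anything falls off the work surface, if the arm or the gripper's body presses on something with over 40 N, if the wrist force passes 120 N, or if a joint passes its speed limit or range.

ROBOT

A 6-joint arm with a two-finger parallel gripper is mounted at the origin on a cart in front of the work surface, level with it; the furniture and walls round the work are solid. World frame = base frame: x ahead of the robot, y to its left, z up, the work surface at z = 0. Lengths are in m, angles in degrees, forces in N, time in s.
With the tool pointing down it reaches from about 0.4 to 0.825 m from the base axis. Payload 7 kg.
Tool frame: the origin (TCP) lies at the very end of the fingers, on their centre line; the grasp point (between the pads) lies 19 mm behind it (hold_point_z is the distance from the TCP to the grasp point, in m); x points along the fingers, y is the direction in which the jaws open and shut, and the axes are right-handed (so a half turn about x gives the same grasp; the last joint's range is limited). The gripper opens to 88 mm and grips with 3 to 60 N. Pads are 19 mm wide; open, the fingers measure 130 mm over their backs; the gripper's body (78 mm by 193 mm) begins 47 mm behind the grasp point.
Start: joints at [82.855, 20.546, 0.682, 0, -70.136, -16.507], TCP at [0.271, 0.618, 0.227] pointing down, gripper open.
Joint ranges: [-176.03, 176.03], [-82.01, 121.73], [-58.28, 71.71], [-173.87, 95.51], [-174.79, -0.11], [-173.66, 173.66]. Speed limits (degrees/s): [136.94, 136.94, 172.46, 180, 180, 180].

INTERFACE

Orientations are given as [roll, pitch, yaw] about the fixed x, y, z axes, in that order (R = Rz(yaw) Ry(pitch) Rx(roll)).
In Python, from plant import * gives the robot as it stands.
- The arm moves only by the shell command python3 -m crank 'ROWS'. ROWS is a JSON object of lists of equal length, an entry for each row: "delta_pos": the shift along the tool's x, y, z in m, a list of three; "turn": the turn, a rotation vector about the tool's x, y, z in degrees, a list of three; "grip": the opening, from 0 (shut) to 1 (fully open). A call has 1 to 12 rows; each row is the pose to reach, as a shift and turn from the pose commanded when the call began, along the tool's axes at that moment; what a row does not reach only later rows make up. A row lasts 1/12 s, in which the tool goes at most 41.7 mm and 7.16 degrees, less where a joint would pass 70% of its speed; a pose out of reach is approached as far as the arm can. A call with a gripper value outside its range is refused whole. The fingers move at their own pace and stop on an object; the grip force is fixed at half the most. Time passes only in rows, so rows that repeat a pose let the fingers close. It gives the time, the measured TCP pose, the force and the opening at its end, in the units of the state.
- get_obs(): the state, without advancing time (a new reading comes with each control period).
- snapshot(name): name is "scene" or "top"; returns a dict with "pixels" (480x640x3 uint8, blue, green, red), "range_z" (480x640 float32, m along the optical axis (not along the pixel's ray), 0 where there is no reading), "camera_matrix" (3x3 intrinsics, pixels), "eye" and "rotation" of the camera in the world. Camera axes: x right, y up, looking along -z (the intrinsics and any distortion apply to the point x, -y, -z); pixel columns grow to the right and rows downward; lengths in m; the calibration is good to about 2 mm. A picture is of the moment at which its call begins.
- close_job(): hands the job in, once; it reports no verdict.
The state is a dict: "clock": time; "joint_pos": joint angles; "qvel": joint speeds; "tau": joint torques, N m; "tool_pos": TCP position; "orientation": TCP orientation; "force": force on the tool from outside, world axes, zero at the start; "moment": the same for the moment, N m; "opening": finger opening in m.
Only numpy, scipy, OpenCV 4.12 (cv2) and the standard library are available. Lean on these libraries where they do the work, as an engineer would, in place of code of your own. Each camera call takes 0.05 s, during which the arm holds its last target. There are 200 camera calls.

## Working session

There is one attempt and no reset: what is moved stays moved. The work goes in short steps, Python scripts to look and compute and a shell command to move; the robot and the scene stay as the last step left them, time stands still between calls to the robot, and variables do not carry over. Pictures are saved under pics/ and viewed, about 8 in all and at most 12, crops included, and the job is handed in when it is done.

```bash
mkdir -p pics; ls
python3 - <<'E'
from plant import *
import cv2,numpy as np
for n in("top","scene"):
    s=snapshot(n); cv2.imwrite(f"pics/{n}0.png",s["pixels"]); np.savez(f"{n}0.npz",**s)
    print(n,s["camera_matrix"],s["eye"],s["rotation"],[k for k in s])
print(get_obs())
E
```

```text
pics
top [[584.68400711   0.         316.54432865]
 [  0.         584.68400711 238.80434915]
 [  0.           0.           1.        ]] [ 0.436563   -0.31137063  0.96845799] [  9.88629646  -0.70904356 -88.61981142] ['pixels', 'range_z', 'camera_matrix', 'eye', 'rotation']
scene [[495.62592017   0.         329.19377697]
 [  0.         495.62592017 252.64860128]
 [  0.           0.           1.        ]] [0.01866675 0.00844156 0.59644474] [ 4.97348757e+01  1.15235531e-01 -1.19774486e+02] ['pixels', 'range_z', 'camera_matrix', 'eye', 'rotation']
{'clock': 0.1, 'joint_pos': array([ 8.28568555e+01,  2.05879167e+01,  6.38170575e-01, -1.83227091e-02,
       -7.01344747e+01, -1.65055160e+01]), 'qvel': array([-0.10116191, -0.04898753,  0.13101786,  0.11600386, -0.02100988,
        0.05364996]), 'tau': array([-2.43378447e-03, -5.84161448e+01,  2.93751973e+01,  7.01556087e+00,
        1.01839556e-02, -4.89221293e-05]), 'tool_pos': array([0.27062141, 0.6178973 , 0.22570144]), 'orientation': array([  94.94797382,   89.91403523, -108.70692558]), 'force': array([-0.65959383,  0.85377127,  0.53824377]), 'moment': array([-0.05920017,  0.02364486, -0.02214914]), 'opening': 0.08772566091657809}
```

View pics/top0.png

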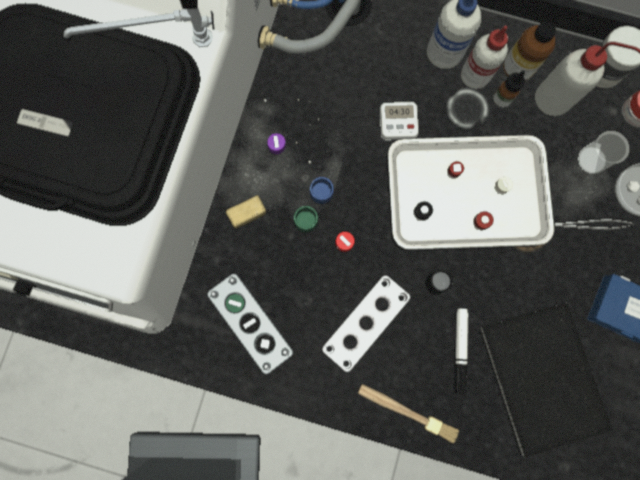

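View pics/scene0.png

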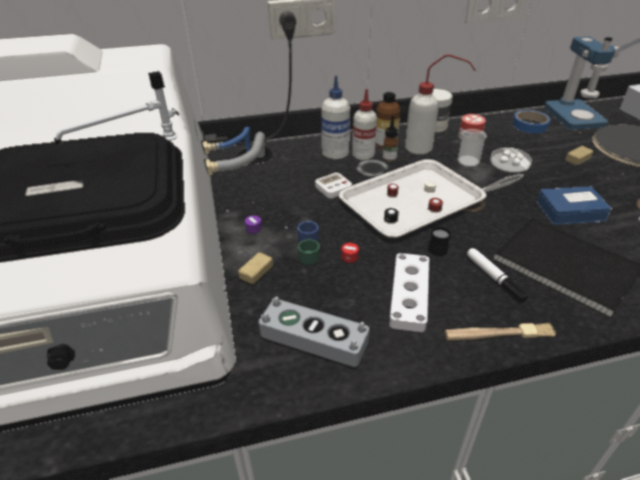

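The top view shows the carrier, with its three specimens, at about (250,323). The white cover is at about (367,323), with its windows and sockets visible. In the scene view the carrier is at (314,330) and the cover at (410,290), and the white machine stands close to the left of the carrier.

```bash
cat > h.py <<'E'
import numpy as np,cv2
from scipy.spatial.transform import Rotation as Ro
def Rm(s): return Ro.from_euler('xyz',s["rotation"],degrees=True).as_matrix()
def rays(s,uv):
    uv=np.atleast_2d(uv).astype(float);K=s["camera_matrix"]
    return np.c_[(uv[:,0]-K[0,2])/K[0,0],-(uv[:,1]-K[1,2])/K[1,1],-np.ones(len(uv))]@Rm(s).T
def cast(s,uv,z):
    d=rays(s,uv);return s["eye"]+d*((z-s["eye"][2])/d[:,2])[:,None]
def cloud(s):
    v,u=np.mgrid[:480,:640];d=rays(s,np.c_[u.ravel(),v.ravel()])
    return (s["eye"]+d*s["range_z"].reshape(-1,1)).reshape(480,640,3)
def rect(s,box,zlo,zhi,ztop,minv=90):
    """outline of a top face in a pixel box: centre, yaw, size"""
    P=cloud(s);x0,y0,x1,y1=box;m=np.zeros((480,640),np.uint8)
    g=s["pixels"].min(2)
    m[y0:y1,x0:x1]=((P[...,2]>zlo)&(P[...,2]<zhi))[y0:y1,x0:x1]
    cs,_=cv2.findContours(m,cv2.RETR_EXTERNAL,cv2.CHAIN_APPROX_NONE)
    c=max(cs,key=cv2.contourArea)[:,0]
    Q=cast(s,c,ztop)[:,:2]
    (cx,cy),(w,h),a=cv2.minAreaRect((Q*1000).astype(np.float32))
    if h>w:w,h,a=h,w,a+90
    return np.array([cx,cy]),(a+90)%180-90,(w,h),m
E
python3 - <<'E'
from h import *
for n,bc,bv in(("top",(195,260,305,390),(310,265,420,385)),("scene",(240,285,380,370),(380,240,440,340))):
    s=dict(np.load(f"{n}0.npz"))
    P=cloud(s)
    for box,zt in((bc,.035),(bv,.022)):
        x0,y0,x1,y1=box;z=P[y0:y1,x0:x1,2]
        print(n,np.histogram(z,np.arange(-.01,.06,.005))[0],rect(s,box,zt-.008,zt+.02,zt)[:3])
s=dict(np.load("top0.npz"));P=cloud(s)
for uv in((120,100),(150,320),(220,60),(280,100),(600,100),(570,80),(60,250)):print(uv,P[uv[1],uv[0]].round(3))
a=s["pixels"][265:385,200:420];b=dict(np.load("scene0.npz"))["pixels"][240:360,240:460]
cv2.imwrite("pics/z1.png",np.vstack([cv2.resize(a,None,fx=2.5,fy=2.5,interpolation=2),cv2.resize(b,None,fx=2.5,fy=2.5,interpolation=2)]))
E
```

```text
top [  57 6591 3920   38   47   28   41  153 2298  912   75   55    2] (array([ 462.78344727, -216.1452179 ]), 38.4598503112793, (159.66815185546875, 56.08301544189453))
top [  74 6620 3655   60   39  692 1985   26    0    0    0    0    0] (array([ 468.13903809, -401.81253052]), -39.438236236572266, (159.6471405029297, 56.00022506713867))
scene [   0 1003 6460  195  227  235  220  266 1148 1921   79   85    2] (array([ 460.44152832, -215.7711792 ]), 38.63267517089844, (162.27867126464844, 67.02352905273438))
scene [   0  492 2879  190  258  285 1796   62   12    1    0    0    0] (array([ 464.08874512, -400.16534424]), -39.51053237915039, (169.44540405273438, 56.001380920410156))
(120, 100) [ 0.751 -0.047  0.218]
(150, 320) [ 0.461 -0.072  0.081]
(220, 60) [ 0.837 -0.171  0.171]
(280, 100) [ 0.85  -0.249  0.001]
(600, 100) [ 0.869 -0.816 -0.004]
(570, 80) [ 0.848 -0.708  0.116]
(60, 250) [0.549 0.029 0.182]
```

View pics/z1.png

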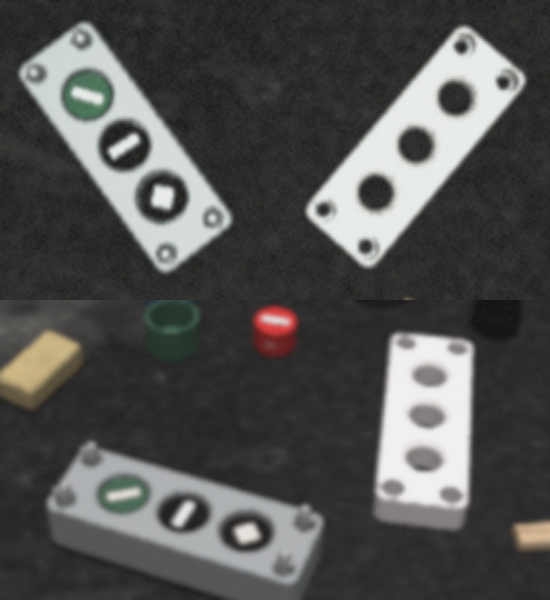

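```bash
cat >> h.py <<'E'
def Rd(th):
    c,s=np.cos(np.radians(th)),np.sin(np.radians(th))
    return np.array([[0,c,s],[0,s,-c],[-1,0,0]])
def plan(o,pos,th=None):
    R=Ro.from_euler('xyz',o["orientation"],degrees=True)
    d=R.inv().apply(np.array(pos)-o["tool_pos"])
    y=R.as_matrix()[:,1];now=np.degrees(np.arctan2(y[1],y[0]))
    t=(R.inv()*Ro.from_matrix(Rd(now if th is None else th))).as_rotvec(degrees=True)
    print("jaw",now.round(2),"delta",d.round(4),"turn",t.round(2),"tcp",o["tool_pos"].round(4),"F",o["force"].round(1),"t",o["clock"],"open",round(o["opening"],4),"q",o["joint_pos"].round(0))
E
python3 - <<'E'
from h import *
from plant import *
o=get_obs()
plan(o,[.271,.618,.40])
plan(o,[.52,.2,.40],50.5)
plan(o,[.468,-.402,.30],50.5)
plan(o,[.468,-.402,.30],-129.5)
s=dict(np.load("top0.npz"));P=cloud(s)
for z0,z1 in((.06,.1),(.1,.15),(.15,.3),(.3,.6)):
    m=(P[...,2]>z0)&(P[...,2]<z1)&(P[...,1]<.1)&(P[...,1]>-.3)
    for a in(.3,.35,.4,.45,.5,.55,.6):
        k=m&(abs(P[...,0]-a)<.03)
        if k.any():print(z0,a,"min y",np.percentile(P[k][:,1],1).round(3))
b=cloud(dict(np.load("scene0.npz")));k=b[...,2]>.1
print(np.percentile(b[k&(b[...,1]>0)&(b[...,0]<1)][:,2],99.9))
E
```

```text
jaw -113.65 delta [-0.1743  0.     -0.0003] turn [ 0.   -0.01 -0.09] tcp [0.2706 0.6179 0.2257] F [-0.7  0.9  0.5] t 0.1 open 0.0877 q [ 83.  21.   1.  -0. -70. -17.]
jaw -113.65 delta [-0.1738  0.283  -0.3961] turn [-1.6415e+02  1.2000e-01 -3.0000e-02] tcp [0.2706 0.6179 0.2257] F [-0.7  0.9  0.5] t 0.1 open 0.0877 q [ 83.  21.   1.  -0. -70. -17.]
jaw -113.65 delta [-0.0729  0.8551 -0.59  ] turn [-1.6415e+02  1.2000e-01 -3.0000e-02] tcp [0.2706 0.6179 0.2257] F [-0.7  0.9  0.5] t 0.1 open 0.0877 q [ 83.  21.   1.  -0. -70. -17.]
jaw -113.65 delta [-0.0729  0.8551 -0.59  ] turn [15.85 -0.02 -0.08] tcp [0.2706 0.6179 0.2257] F [-0.7  0.9  0.5] t 0.1 open 0.0877 q [ 83.  21.   1.  -0. -70. -17.]
0.06 0.45 min y -0.091
0.06 0.5 min y -0.104
0.06 0.55 min y -0.119
0.06 0.6 min y -0.132
0.1 0.45 min y -0.087
0.1 0.5 min y -0.099
0.1 0.55 min y -0.113
0.1 0.6 min y -0.127
0.15 0.45 min y -0.076
0.15 0.5 min y -0.091
0.15 0.55 min y -0.103
0.15 0.6 min y -0.117
0.596444739267217
```

```bash
python3 -m crank '{"delta_pos":[[-0.08,0,0],[-0.12,0,0],[-0.17,0,0],[-0.17,0,0],[-0.17,0.28,-0.40],[-0.17,0.28,-0.40],[-0.17,0.28,-0.40],[-0.17,0.28,-0.40],[-0.17,0.28,-0.40],[-0.17,0.28,-0.40],[-0.17,0.28,-0.40],[-0.17,0.28,-0.40]],"turn":[[0,0,0],[0,0,0],[0,0,0],[0,0,0],[0,0,0],[0,0,0],[0,0,0],[0,0,0],[0,0,0],[0,0,0],[0,0,0],[0,0,0]],"grip":[1,1,1,1,1,1,1,1,1,1,1,1]}'
python3 - <<'E'
from h import *
from plant import *
o=get_obs();plan(o,[.52,.2,.40],-129.5);plan(o,[.468,-.402,.25],-129.44)
E
```

```text
clock: 1.1
tool_pos: [0.4446, 0.3316, 0.3954]
orientation: [25.0, 90.0, -178.6]
force: [1.1, 0.7, 0.3]
opening: 0.0874
jaw -113.63 delta [-0.0046  0.0904 -0.1218] turn [ 1.587e+01  1.000e-02 -1.000e-02] tcp [0.4446 0.3316 0.3954] F [1.1 0.7 0.3] t 1.1 open 0.0874 q [ 57.   5.   3.  -0. -87.   9.]
jaw -113.63 delta [ 0.1454  0.6627 -0.3155] turn [ 1.581e+01  1.000e-02 -1.000e-02] tcp [0.4446 0.3316 0.3954] F [1.1 0.7 0.3] t 1.1 open 0.0874 q [ 57.   5.   3.  -0. -87.   9.]
```

```bash
python3 -m crank '{"delta_pos":[[0,0.09,-0.12],[0,0.09,-0.12],[0,0.09,-0.12],[0,0.09,-0.12],[0,0.66,-0.315],[0,0.66,-0.315],[0,0.66,-0.315],[0,0.66,-0.315],[0,0.66,-0.315],[0,0.66,-0.315],[0,0.66,-0.315],[0,0.66,-0.315]],"turn":[[0,0,0],[0,0,0],[0,0,0],[5,0,0],[10,0,0],[15.8,0,0],[15.8,0,0],[15.8,0,0],[15.8,0,0],[15.8,0,0],[15.8,0,0],[15.8,0,0]],"grip":[1,1,1,1,1,1,1,1,1,1,1,1]}'
python3 - <<'E'
from h import *
from plant import *
o=get_obs();plan(o,[.4681,-.4018,.25],-129.44);plan(o,[.4681,-.4018,.06],-129.44)
E
```

```text
clock: 2.1
tool_pos: [0.4895, -0.1309, 0.3955]
orientation: [-89.8, 90.0, 50.8]
force: [1.4, 0.4, 0.4]
opening: 0.0876
jaw -129.43 delta [ 0.1455  0.2228 -0.1555] turn [0.01 0.   0.02] tcp [ 0.4895 -0.1309  0.3955] F [1.4 0.4 0.4] t 2.1 open 0.0876 q [  7.   1.  -3.  -0. -87.  43.]
jaw -129.43 delta [ 0.3355  0.2229 -0.1555] turn [0.01 0.   0.02] tcp [ 0.4895 -0.1309  0.3955] F [1.4 0.4 0.4] t 2.1 open 0.0876 q [  7.   1.  -3.  -0. -87.  43.]
```

```bash
python3 -m crank '{"delta_pos":[[0.1,0.223,-0.1555],[0.1,0.223,-0.1555],[0.1,0.223,-0.1555],[0.1,0.223,-0.1555],[0.1,0.223,-0.1555],[0.1,0.223,-0.1555],[0.2,0.223,-0.1555],[0.3155,0.223,-0.1555],[0.3155,0.223,-0.1555],[0.3155,0.223,-0.1555],[0.3155,0.223,-0.1555],[0.3155,0.223,-0.1555]],"turn":[[0,0,0],[0,0,0],[0,0,0],[0,0,0],[0,0,0],[0,0,0],[0,0,0],[0,0,0],[0,0,0],[0,0,0],[0,0,0],[0,0,0]],"grip":[1,1,1,1,1,1,1,1,1,1,1,1]}'
python3 - <<'E'
from h import *
from plant import *
o=get_obs();plan(o,[.4681,-.4018,.004],-129.44)
for n in("top","scene"):
    s=snapshot(n);cv2.imwrite(f"pics/{n}1.png",s["pixels"])
    if n=="scene":cv2.imwrite("pics/z2.png",cv2.resize(s["pixels"][180:380,270:530],None,fx=2.5,fy=2.5))
E
```

```text
clock: 3.1
tool_pos: [0.4661, -0.3993, 0.075]
orientation: [7.0, 89.7, 147.5]
force: [-0.3, -0.1, -0.1]
opening: 0.0874
jaw -129.53 delta [ 0.071   0.0006 -0.0036] turn [-0.09  0.32 -0.04] tcp [ 0.4661 -0.3993  0.075 ] F [-0.3 -0.1 -0.1] t 3.1 open 0.0874 q [-22.  23. -18.  -0. -50.  73.]
```

View pics/z2.png

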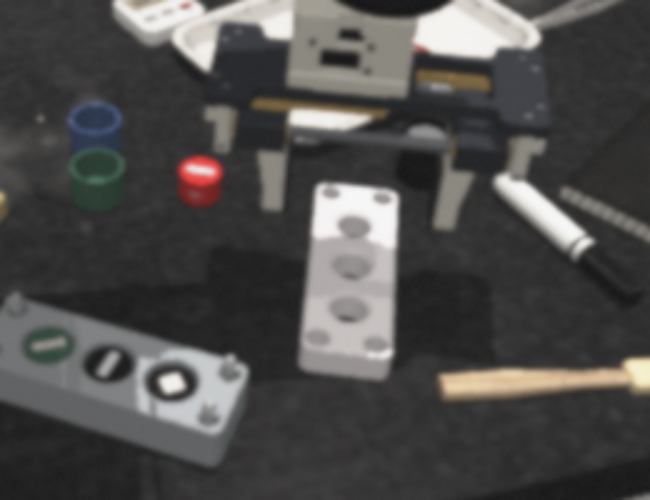

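The open jaws stand either side of the cover, which is at about (350,270) in the crop. Next I descend.

```bash
python3 -m crank '{"delta_pos":[[0.02,0,0],[0.04,0,0],[0.06,0,0],[0.06,0,0],[0.06,0,0],[0.06,0,0]],"turn":[[0,0,0],[0,0,0],[0,0,0],[0,0,0],[0,0,0],[0,0,0]],"grip":[1,1,1,1,1,1]}'
python3 - <<'E'
from h import *
from plant import *
plan(get_obs(),[.4681,-.4018,.004],-129.44)
E
```

```text
clock: 3.7
tool_pos: [0.4701, -0.4007, 0.0222]
orientation: [-174.9, 89.9, -34.3]
force: [0.1, 0.5, 0.1]
opening: 0.0876
jaw -129.41 delta [0.0182 0.0021 0.0009] turn [ 0.03 -0.15  0.01] tcp [ 0.4701 -0.4007  0.0222] F [0.1 0.5 0.1] t 3.7 open 0.0876 q [-22.  26. -20.   0. -43.  73.]
```

```bash
python3 -m crank '{"delta_pos":[[0.008,0,0],[0.017,0.001,0.001],[0.017,0.001,0.001],[0.017,0.001,0.001],[0.017,0.001,0.001],[0.017,0.001,0.001],[0.017,0.001,0.001],[0.017,0.001,0.001],[0.017,0.001,0.001],[0.017,0.001,0.001]],"turn":[[0,0,0],[0,0,0],[0,0,0],[0,0,0],[0,0,0],[0,0,0],[0,0,0],[0,0,0],[0,0,0],[0,0,0]],"grip":[1,1,1,1,0,0,0,0,0,0]}'
python3 - <<'E'
from h import *
from plant import *
plan(get_obs(),[.4681,-.4018,.004],-129.44)
E
```

```text
clock: 4.53
tool_pos: [0.4673, -0.4004, 0.0032]
orientation: [125.9, 90.0, -93.6]
force: [-0.7, -0.6, 0.6]
opening: 0.0559
jaw -129.45 delta [-0.0008  0.0006 -0.0015] turn [-0.01 -0.01 -0.01] tcp [ 0.4673 -0.4004  0.0032] F [-0.7 -0.6  0.6] t 4.5333 open 0.0559 q [-22.  28. -21.   0. -41.  73.]
```

```bash
python3 -m crank '{"delta_pos":[[-0.02,0,0],[-0.04,0,0],[-0.06,0,0],[-0.08,0,0],[-0.1,0,0],[-0.1,0,0],[-0.1,0,0],[-0.1,0,0],[-0.1,0,0],[-0.1,0,0],[-0.1,0,0],[-0.1,0,0]],"turn":[[0,0,0],[0,0,0],[-7,0,0],[-14,0,0],[-21,0,0],[-28,0,0],[-35,0,0],[-42,0,0],[-49,0,0],[-56,0,0],[-63,0,0],[-70,0,0]],"grip":[0,0,0,0,0,0,0,0,0,0,0,0]}'; python3 -m crank '{"delta_pos":[[0,0,0],[0,0,0],[0,0,0]],"turn":[[-6,0,0],[-7.9,0,0],[-7.9,0,0]],"grip":[0,0,0]}';  python3 - <<'E'
from h import *
from plant import *
plan(get_obs(),[.4628,-.2161,.104],-51.54)
E
```

```text
clock: 5.53
tool_pos: [0.4671, -0.4, 0.1027]
orientation: [-78.0, 90.0, 132.9]
force: [0.4, 0.2, -1.9]
opening: 0.0556
clock: 5.78
tool_pos: [0.4671, -0.4, 0.1027]
orientation: [-82.1, 90.0, 136.4]
force: [-0.2, -0.0, -1.3]
opening: 0.0558
jaw -51.47 delta [-0.0012 -0.1465 -0.1112] turn [0.07 0.01 0.04] tcp [ 0.4671 -0.4     0.1027] F [-0.2 -0.  -1.3] t 5.7833 open 0.0558 q [-22.  21. -16.  -0. -53. 151.]
```

```bash
python3 - <<'E'
from h import *
from plant import *
plan(get_obs(),[.4616,-.2170,.103],-51.54)
E
python3 -m crank '{"delta_pos":[[0,-0.01,-0.0075],[0,-0.03,-0.0225],[0,-0.055,-0.042],[0,-0.08,-0.061],[0,-0.105,-0.08],[0,-0.13,-0.1],[0,-0.146,-0.11],[0,-0.146,-0.11],[0,-0.146,-0.11],[0,-0.146,-0.11]],"turn":[[0,0,0],[0,0,0],[0,0,0],[0,0,0],[0,0,0],[0,0,0],[0,0,0],[0,0,0],[0,0,0],[0,0,0]],"grip":[0,0,0,0,0,0,0,0,0,0]}'
python3 - <<'E'
from h import *
from plant import *
plan(get_obs(),[.4616,-.2170,.06],-51.54)
E
```

```text
jaw -51.47 delta [-0.0002 -0.1466 -0.1097] turn [0.07 0.01 0.04] tcp [ 0.4671 -0.4     0.1027] F [-0.2 -0.  -1.3] t 5.7833 open 0.0558 q [-22.  21. -16.  -0. -53. 151.]
clock: 6.62
tool_pos: [0.4628, -0.2174, 0.1032]
orientation: [129.6, 90.0, -12.0]
force: [-1.3, -0.3, -1.5]
opening: 0.056
jaw -51.56 delta [ 0.0432 -0.0011  0.0007] turn [-0.02 -0.01 -0.02] tcp [ 0.4628 -0.2174  0.1032] F [-1.3 -0.3 -1.5] t 6.6167 open 0.056 q [ -3.  12. -29.   0. -49. 132.]
```

```bash
python3 -m crank '{"delta_pos":[[0.015,-0.001,0.0007],[0.03,-0.001,0.0007],[0.043,-0.001,0.0007],[0.043,-0.001,0.0007],[0.043,-0.001,0.0007],[0.043,-0.001,0.0007]],"turn":[[0,0,0],[0,0,0],[0,0,0],[0,0,0],[0,0,0],[0,0,0]],"grip":[0,0,0,0,0,0]}'
python3 - <<'E'
from h import *
from plant import *
plan(get_obs(),[.4616,-.2170,.047],-51.54)
s=snapshot("scene");np.savez("scene2.npz",**s)
t=snapshot("top");np.savez("top2.npz",**t)
cv2.imwrite("pics/z3.png",np.vstack([cv2.resize(s["pixels"][235:375,220:400],None,fx=3.2,fy=2.14,interpolation=2),cv2.resize(t["pixels"][255:395,180:330],None,fx=3.84,fy=2.14,interpolation=2)]))
E
```

```text
clock: 7.12
tool_pos: [0.4619, -0.2178, 0.0605]
orientation: [102.3, 90.0, -39.3]
force: [0.7, 0.5, -1.3]
opening: 0.0561
jaw -51.6 delta [ 0.0135 -0.0008 -0.0002] turn [-0.06 -0.01 -0.03] tcp [ 0.4619 -0.2178  0.0605] F [ 0.7  0.5 -1.3] t 7.1167 open 0.0561 q [ -3.  15. -32.   0. -43. 132.]
```

View pics/z3.png

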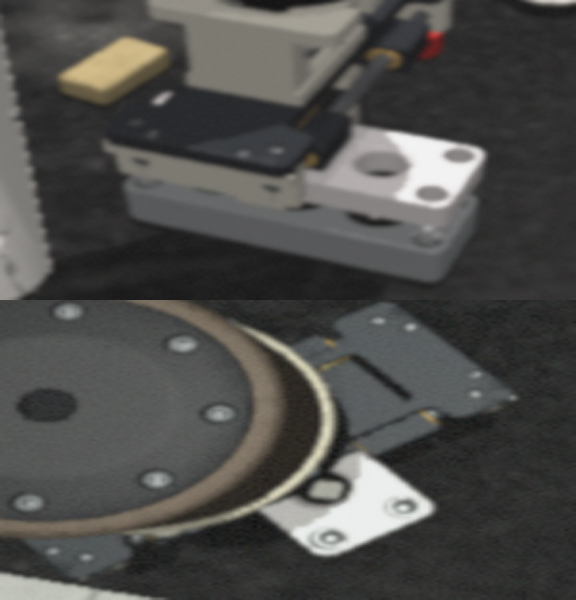

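In the top crop the stud tips show inside the sockets of the visible end, at about (325,540) and (402,507), so the alignment looks good. I'll lower slowly.

```bash
python3 -m crank '{"delta_pos":[[0.004,-0.0008,0],[0.008,-0.0008,0],[0.011,-0.0008,0],[0.013,-0.0008,0],[0.013,-0.0008,0],[0.013,-0.0008,0]],"turn":[[0,0,0],[0,0,0],[0,0,0],[0,0,0],[0,0,0],[0,0,0]],"grip":[0,0,0,0,0,0]}';python3 -m crank '{"delta_pos":[[0.002,0,0],[0.004,0,0],[0.004,0,0]],"turn":[[0,0,0],[0,0,0],[0,0,0]],"grip":[0,0,0]}'
```

```text
clock: 7.72
tool_pos: [0.461, -0.2165, 0.0468]
orientation: [-35.2, 90.0, -176.7]
force: [0.7, 0.1, -2.1]
opening: 0.0557
clock: 7.97
tool_pos: [0.4616, -0.2166, 0.0439]
orientation: [118.9, 89.9, -22.6]
force: [-1.9, 2.8, 8.3]
opening: 0.0559
```

```bash
for i in 1 ; do python3 -m crank '{"delta_pos":[[0.001,0,0],[0.002,0,0],[0.002,0,0]],"turn":[[0,0,0],[0,0,0],[0,0,0]],"grip":[0,0,0]}'; python3 -m crank '{"delta_pos":[[0.001,0,0],[0.002,0,0],[0.002,0,0]],"turn":[[0,0,0],[0,0,0],[0,0,0]],"grip":[0,0,0]}'; done
```

```text
clock: 8.22
tool_pos: [0.4615, -0.2165, 0.0419]
orientation: [125.3, 89.9, -16.2]
force: [-0.8, 0.2, 1.3]
opening: 0.0557
clock: 8.47
tool_pos: [0.4609, -0.2168, 0.0394]
orientation: [67.1, 90.0, -74.5]
force: [-2.7, -1.8, 1.4]
opening: 0.0556
```

```bash
python3 -m crank '{"delta_pos":[[0.001,0,0],[0.0015,0,0],[0.0015,0,0]],"turn":[[0,0,0],[0,0,0],[0,0,0]],"grip":[0,0,0]}'
python3 - <<'E'
from h import *
from plant import *
plan(get_obs(),[.4616,-.2170,.038],-51.54)
s=snapshot("scene");np.savez("scene3.npz",**s)
t=snapshot("top")
cv2.imwrite("pics/z4.png",np.vstack([cv2.resize(s["pixels"][235:375,220:400],None,fx=3.2,fy=2.14,interpolation=2),cv2.resize(t["pixels"][255:395,180:330],None,fx=3.84,fy=2.14,interpolation=2)]))
E
```

```text
clock: 8.72
tool_pos: [0.4608, -0.2169, 0.0379]
orientation: [19.0, 90.0, -122.5]
force: [-4.3, -1.7, 10.3]
opening: 0.0559
jaw -51.55 delta [-0.0001  0.0006 -0.0005] turn [-0.01  0.03 -0.01] tcp [ 0.4608 -0.2169  0.0379] F [-4.3 -1.7 10.3] t 8.7167 open 0.0559 q [ -3.  17. -33.   0. -39. 131.]
```

View pics/z4.png

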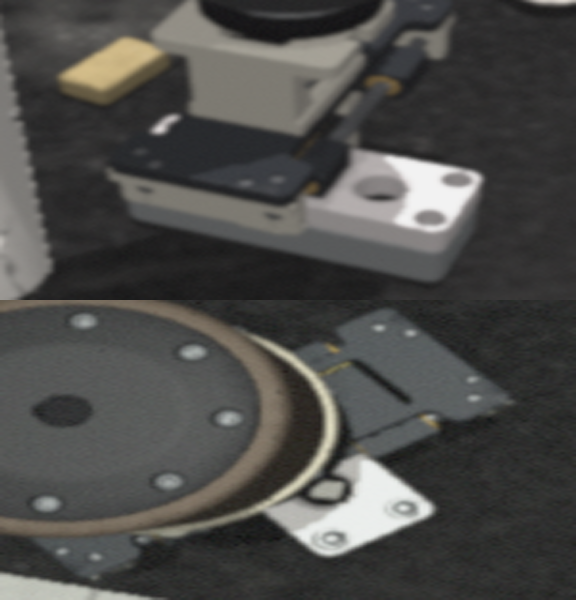

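The cover meets the carrier with no visible gap at the near end, and force rises again at the expected height. I'll press a little harder, then release and retreat.

```bash
python3 -m crank '{"delta_pos":[[0.001,0,0],[0.0015,0,0],[0.0015,0,0]],"turn":[[0,0,0],[0,0,0],[0,0,0]],"grip":[0,0,0]}'; python3 -m crank '{"delta_pos":[[-0.002,0,0],[-0.002,0,0],[-0.002,0,0],[-0.002,0,0],[-0.002,0,0],[-0.002,0,0],[-0.02,0,0],[-0.05,0,0],[-0.08,0,0],[-0.11,0,0],[-0.13,0,0],[-0.13,0,0]],"turn":[[0,0,0],[0,0,0],[0,0,0],[0,0,0],[0,0,0],[0,0,0],[0,0,0],[0,0,0],[0,0,0],[0,0,0],[0,0,0],[0,0,0]],"grip":[0,1,1,1,1,1,1,1,1,1,1,1]}'; python3 -m crank '{"delta_pos":[[-0.02,0.03,0.02],[-0.03,0.06,0.05],[-0.04,0.09,0.07],[-0.04,0.12,0.09],[-0.04,0.15,0.12],[-0.04,0.15,0.12],[-0.04,0.15,0.12],[-0.04,0.15,0.12]],"turn":[[0,0,0],[0,0,0],[0,0,0],[0,0,0],[0,0,0],[0,0,0],[0,0,0],[0,0,0]],"grip":[1,1,1,1,1,0,0,0]}'
python3 - <<'E'
from h import *
from plant import *
plan(get_obs(),[.4616,-.2170,.12],-51.54)
t=snapshot("top");np.savez("top4.npz",**t);s=snapshot("scene");np.savez("scene4.npz",**s)
P=cloud(t);c,a,wh,m=rect(t,(195,250,310,395),.045,.08,.057);print(c,a,wh,m.sum())
u=np.array([np.cos(np.radians(a)),np.sin(np.radians(a))]);v=np.array([-u[1],u[0]])
q=P.reshape(-1,3);d=q[:,:2]-c/1000
for k in(-1,1):
    for x0,r in((-.058,"x58"),(-.075,"x75")):
        m=(abs(d@u-k*-x0)<.006)&(abs(d@v)<.010);print(k,r,np.median(q[m,2]).round(4),m.sum())
print("table",np.median(q[(abs(d@u)<.05)&(abs(abs(d@v)-.06)<.01),2]))
cv2.imwrite("pics/z5.png",np.vstack([cv2.resize(s["pixels"][245:385,240:390],None,fx=3.84,fy=2.14,interpolation=2),cv2.resize(t["pixels"][255:395,180:330],None,fx=3.84,fy=2.14,interpolation=2)]))
E
```

```text
clock: 9.07
tool_pos: [0.4609, -0.2169, 0.0377]
orientation: [54.6, 90.0, -87.0]
force: [-9.0, 2.4, 27.0]
opening: 0.056
clock: 10.07
tool_pos: [0.4637, -0.2171, 0.1706]
orientation: [129.4, 89.6, -12.1]
force: [1.3, -0.3, 0.4]
opening: 0.0874
clock: 10.73
tool_pos: [0.4598, -0.4086, 0.2049]
orientation: [-74.5, 89.9, 143.8]
force: [-1.2, -0.8, -0.1]
opening: 0.0732
jaw -51.62 delta [ 0.0851 -0.1489 -0.1204] turn [-0.08  0.02  0.09] tcp [ 0.4598 -0.4086  0.2049] F [-1.2 -0.8 -0.1] t 10.7333 open 0.0732 q [-23.  16.  -9.  -0. -65. 152.]
[ 457.65805054 -220.9414978 ] 38.36786651611328 (146.24127197265625, 56.23933792114258) 2638
-1 x58 0.0563 106
-1 x75 0.0006 96
1 x58 0.6468 653
1 x75 0.6327 122
table 0.6884458856060839
```

View pics/z5.png

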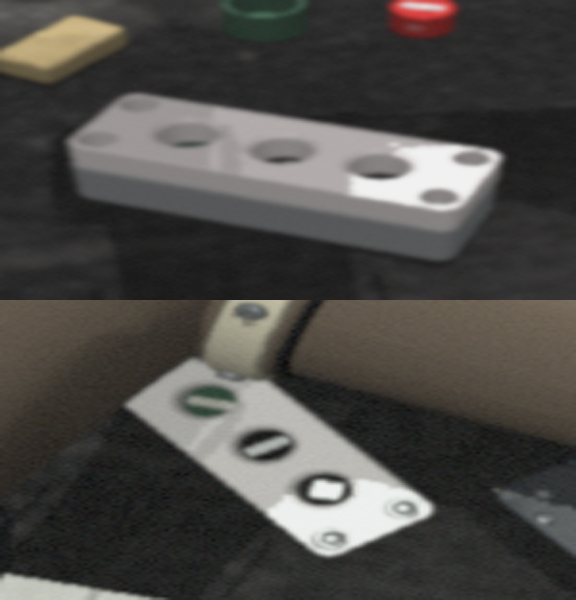

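The cover sits on the carrier with an even, gap-free seam along its length in the scene crop, and all three specimens show through the windows. The arm hides the far end in the top view, so I'll check both ends' heights in the scene depth.

Run:
```python
from h import *
s=dict(np.load("scene4.npz"));s0=dict(np.load("scene0.npz"))
c=np.array([.4628,-.2161]);u=np.array([np.cos(.671),np.sin(.671)]);v=np.array([-u[1],u[0]])
for n,f in(("now",s),("start",s0)):
    q=cloud(f).reshape(-1,3);d=q[:,:2]-c;x=d@u;y=d@v
    for k in(-1,1):
        m=(abs(x-k*.067)<.008)&(abs(y)<.009)&(q[:,2]>.02)&(q[:,2]<.1)
        print(n,k,np.median(q[m,2]).round(4),q[m,2].std().round(4),m.sum())
    m=(abs(x)<.08)&(y<-.05)&(y>-.08);print("table",np.median(q[m,2]).round(4))
```

```text
now -1 0.058 0.0014 109
now 1 0.0581 0.0015 90
table 0.0014
start -1 0.0359 0.0009 101
start 1 0.0361 0.0009 88
table 0.0012
```

Run:
```python
from plant import *
print(close_job())
```

```text
the job is handed in; nothing more can be done
None
```

The cover is closed on the carrier, and I handed the job in at about 11 s of the 56 s allowed; no verdict was reported. I found both parts in the top camera image, gripped the cover across its width, turned it 78° and lowered it onto the studs. I then pressed it home until it seated at the expected height, at 27 N, let go and drew the arm clear.

- **Seating:** In the scene camera's depth, the top surface at both ends is 22.0 to 22.1 mm above where the bare carrier top was. That matches the 22 mm cover lying flush, and the two ends agree within 0.1 mm.
- **Appearance:** The last pictures show an even seam with no gap, and the three specimens in their pockets behind the windows.
- **Failed check:** In the top view the arm hid the far end of the cover, so its outline measured only 146 mm long and gave no valid centring or far-end height. I relied on the scene camera for the heights. The centring was not measured after release, and rests on the studs being engaged in the sockets.

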